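Put the repairer's drip coffee filter back together

ROBOT

A 7-joint arm with a two-finger parallel gripper is mounted at the origin on the work surface. World frame = base frame: x ahead of the robot, y to its left, z up, the work surface at z = 0. Lengths are in m, angles in degrees, forces in N, time in s.
With the tool pointing down it reaches from about 0.4 to 0.85 m from the base axis. Payload 4.5 kg.
Tool frame: the origin (TCP) lies at the very end of the fingers, on their centre line; the grasp point (between the pads) lies 19 mm behind it (manip.grasp_offset is the z of the grasp point in the tool frame, in m); z points along the fingers, y is the line along which they close (so a half turn about z gives the same grasp; the last joint's range is limited). The gripper opens to 85 mm and grips with 20 to 120 N. Pads are 22 mm wide; open, the fingers measure 114 mm over their backs; the gripper's body (76 mm by 85 mm) begins 54 mm behind the grasp point. The pads swing forward as they close: fully open they stand 13 mm farther back than shut.
Start: joints at [-69.626, 39.483, -11.15, 89.685, 9.013, 51.709, -12.324], TCP at [0.198, 0.593, 0.231] pointing down, gripper open.
Joint ranges: [-172.22, 172.22], [-26.19, 119.32], [-84.43, 86.54], [7.71, 146.69], [-57.33, 237.33], [2.42, 119.75], [-152.13, 152.13]. Speed limits (degrees/s): [147.25, 147.25, 180, 180, 180, 180, 180].

INTERFACE

Orientations are given as a 3x3 rotation matrix whose columns are the frame's x, y, z axes.
In Python, from workcell import telemetry, viewer, order, spotter, manip gives the robot as it stands.
- The arm moves only by the shell command python3 -m jog 'ROWS' [FORCE]. ROWS is JSON, a list of rows, each an object of numbers: "ax", "ay", "az": the turn, a rotation vector about the tool's x, y, z in units of 5 degrees (1.0 is 5 degrees); "dx", "dy", "dz": the shift along the tool's x, y, z in units of 40 mm (1.0 is 40 mm); "claw": the finger opening in mm, from 0 to 85.4. In form: [{"ax": .., "ay": .., "az": .., "dx": .., "dy": .., "dz": .., "claw": ..}, ...]. A call has 1 to 20 rows; each row shifts and turns the commanded pose from where the row before left it, along the tool's axes as they then stand; what a row does not reach is not made up. A row lasts 1/12 s, in which the tool goes at most 41.7 mm and 7.16 degrees, less where a joint would pass 70% of its speed; a pose out of reach is approached as far as the arm can. A call is refused whole if a number of a shift passes 1 or a number of a turn 1, either way. A call with a gripper value outside its range is refused whole. The fingers move at their own pace and stop on an object; FORCE is the grip in N (left out, the last holds). Time passes only in rows, so rows that do not move let the fingers close. It gives the time, the measured TCP pose, the force, the opening and the grip force at its end, in the units of the state.
- telemetry.read_state(): the state, without advancing time (a new reading comes with each control period).
- viewer.get_image(name): name is "side" or "top"; returns a dict with "pixels" (420x560x3 uint8, red, green, blue), "range_z" (420x560 float32, m along the optical axis (not along the pixel's ray), 0 where there is no reading), "intrinsics" (3x3 intrinsics, pixels), "origin" and "attitude" of the camera in the world. Camera axes: x right, y down, z forward; pixel columns grow to the right and rows downward; lengths in m; the calibration is good to about 2 mm. A picture is of the moment at which its call begins.
- order.finish_job(): hands the job in; it is judged then, once.
Trained networks look in the newest picture that a camera, given by its name, has taken for a name from the list of things; names that differ only in an ending like _2 or _b are one class to them, and where a whole thing is asked for, a point or a joint stands for the part that bears it (a point fixed in the world has none). Each returns a list of dicts, best first, with "score" (0 to 1); they miss things now and then, are a little off and sometimes report something else, mostly with a low value. They report only what shows in the picture. A call takes as long as a camera call.
- spotter.look_for(camera, label): "box" ([left, top, right, bottom] as shares, 0 to 1, of the picture: columns of its width, rows of its height, round what is visible of it).
The state is a dict: "time_s": time; "q": joint angles; "joint_vel": joint speeds; "joint_torque": joint torques, N m; "tcp_pos": TCP position; "tcp_rot": TCP orientation; "wrist_force": force on the tool from outside, world axes, zero at the start; "wrist_torque": the same for the moment, N m; "width": finger opening in m; "grasp_force": force on a finger pad.
Only numpy, scipy, OpenCV 4.12 (cv2) and the standard library are available. Lean on these libraries where they do the work, as an engineer would, in place of code of your own. Each camera call takes 0.05 s, during which the arm holds its last target. There are 200 camera calls.

TASK

The repairer's drip coffee set lies about the step in pieces: build it up again ready for the next coffee. Stand the cup on its saucer, then set the metal filter on the cup, then put the press down inside the filter, and last of all cover it with the lid; every piece must sit flat and about central in its seat. Let each one down gently without dropping it, and leave the jar, the inflator, the two tire levers and the valve tool where they are.

Things in the scene. Friction and masses are not known exactly. Their poses are not given: they have to be found in the camera images.
- saucer: Shallow blue-glazed china saucer, 142 mm across the rim, 15 mm high, flat inner floor about 94 mm across and 5 mm above its underside; loose, 0.22 kg. Upright at the start (z up, round about z); origin: centre of its underside
- cup: White china tumbler with a thin blue band, no handle, open top, 75 mm high, 58 mm across the foot, 66 mm across the mouth outside and 59 mm inside; 0.24 kg. Upright at the start (z up, round about z); origin: centre of its underside
- filter: Stainless-steel drip filter, 54 mm high, 0.13 kg: below, a plug 46 mm across, 6 mm deep, that drops into the cup's mouth; a brim 92 mm across at 6 to 9 mm, which rests on the cup's rim (origin then 69 mm above the cup's); above it an open chamber, 58 mm across outside (rolled rim 60), 52 inside, floor at 9 mm, rim at 54 mm. Upright at the start (z up, round about z); origin: centre of its underside
- press: Stainless-steel press, 60 mm high, 0.06 kg: perforated disc 43 mm across, 3 mm thick, thin 8 mm stem up its middle, round knob 15 mm across from 44 to 60 mm. Goes into the filter's chamber disc down: its origin is then 9 mm above the filter's and the knob stands 15 mm proud of the rim. Upright at the start (z up, round about z); origin: centre of its underside
- lid: Stainless-steel domed lid, 50 mm high, 0.07 kg: straight skirt 76 mm across, 8 mm deep, 70 mm inside, goes over the filter's chamber; an inner ledge at 8 mm rests on the chamber's rim (origin then 46 mm above the filter's); the hollow dome clears the press; black knob on top 15 mm across, from 34 to 50 mm. Upright at the start (z up, round about z); origin: centre of its underside
- jar: Bystander: twist-cap glass jar with a brass-coloured cap, 68 mm across, 95 mm high, standing; origin at the centre of its underside
- inflator: Bystander: black plastic rechargeable inflator lying on its back, 62 mm (x) by about 160 mm (y) by 56 mm high, with a 70 mm high toggle switch; origin under its middle
- lever_a: Bystander: purple tire lever lying flat, 118 mm long along its x, 16 mm wide, 7 mm thick; origin under its middle; the one nearer the robot's left at the start
- lever_b: Bystander: the other purple tire lever, the same in shape, nearer the robot's right at the start
- core_tool: Bystander: small chrome T-shaped valve core tool lying flat, 42 mm long along its x, 30 mm across its bar, 9 mm high; origin under its middle

How it is judged:
By the outcome, as a careful person would: the job done as asked, in the order asked, and still so for the second after the job is handed in, with the robot touching nothing.
It also fails if it takes over 123 s, if anything falls off the work surface, if the arm or the gripper's body presses on something with over 40 N, if the wrist force passes 120 N, or if a joint passes its speed limit or range.

## Working session

There is one attempt and no reset: what is moved stays moved. The work goes in short steps, Python scripts to look and compute and a shell command to move; the robot and the scene stay as the last step left them, time stands still between calls to the robot, and variables do not carry over. Pictures are saved under pics/ and viewed, at most 14 in all, crops included, and the job is handed in when it is done.

```bash
mkdir -p pics; cat > h.py <<'E'
import numpy as np, cv2
from workcell import telemetry, viewer, order, spotter, manip
def cloud(n):
    im=viewer.get_image(n); K=np.array(im["intrinsics"]); z=im["range_z"]
    v,u=np.mgrid[0:z.shape[0],0:z.shape[1]]
    p=np.stack([(u-K[0,2])/K[0,0]*z,(v-K[1,2])/K[1,1]*z,z],-1)
    w=p@np.array(im["attitude"]).T+np.array(im["origin"]); w[z==0]=np.nan
    return im,w
def save(im,f): cv2.imwrite(f,im["pixels"][:,:,::-1])
E
python3 - <<'E'
from h import *
for n in("top","side"):
    im,w=cloud(n); save(im,f"pics/{n}0.png"); np.save(f"{n}0.npy",w); print(n,im["origin"])
    for l in["saucer","cup","filter","press","lid","jar","inflator","lever_a","core_tool"]:
        for d in spotter.look_for(n,l)[:2]:
            b=np.array(d["box"])*[560,420,560,420]; c=b.astype(int)
            q=w[c[1]:c[3]+1,c[0]:c[2]+1].reshape(-1,3)
            zt=np.nanpercentile(q[:,2],98); t=q[q[:,2]>zt-.006]
            print(l,round(d["score"],2),b.round(),"ztop",zt.round(3),np.nanmean(t,0).round(3),w[(c[1]+c[3])//2,(c[0]+c[2])//2].round(3))
s=telemetry.read_state();print(s["tcp_pos"],s["tcp_rot"],s["width"],manip.grasp_offset,s["time_s"])
E
```

```text
top [ 0.54300198 -0.00892492  1.25459438]
saucer 0.79 [163. 161. 218. 223.] ztop 0.017 [0.631 0.214 0.014] [0.635 0.216 0.008]
cup 0.74 [308. 251. 336. 284.] ztop 0.077 [ 0.462 -0.098  0.075] [ 0.458 -0.101  0.003]
filter 0.57 [211. 239. 248. 276.] ztop 0.056 [0.477 0.118 0.054] [0.479 0.118 0.004]
press 0.68 [389. 263. 408. 279.] ztop 0.062 [ 0.447 -0.281  0.06 ] [ 0.451 -0.282  0.005]
lid 0.58 [149. 252. 182. 285.] ztop 0.05 [0.451 0.273 0.05 ] [0.453 0.264 0.031]
jar 0.77 [356. 181. 388. 208.] ztop 0.099 [ 0.627 -0.21   0.096] [ 0.627 -0.206  0.093]
inflator 0.67 [244. 112. 311. 142.] ztop 0.061 [ 0.787 -0.013  0.058] [0.784 0.008 0.057]
lever_a 0.74 [292. 161. 303. 210.] ztop 0.011 [ 0.649 -0.044  0.007] [ 0.653 -0.041  0.008]
lever_a 0.71 [262. 168. 275. 215.] ztop 0.011 [0.632 0.029 0.007] [0.64  0.028 0.008]
core_tool 0.45 [275. 222. 289. 240.] ztop 0.012 [ 0.538 -0.003  0.009] [ 0.545 -0.007  0.001]
side [ 0.14553737 -0.5959605   0.81137973]
saucer 0.87 [195. 145. 257. 191.] ztop 0.015 [0.636 0.224 0.013] [0.636 0.232 0.002]
cup 0.63 [230. 260. 270. 309.] ztop 0.075 [ 0.461 -
[... 259 characters left out ...]
629 -0.209  0.094] [ 0.605 -0.224  0.083]
lid 0.8 [126. 177. 161. 204.] ztop 0.046 [0.45  0.271 0.046] [0.441 0.261 0.027]
jar 0.79 [339. 242. 380. 299.] ztop 0.097 [ 0.629 -0.209  0.094] [ 0.608 -0.225  0.088]
inflator 0.63 [310. 159. 379. 214.] ztop 0.08 [ 0.839 -0.036  0.082] [ 0.764 -0.028  0.054]
lever_a 0.71 [255. 202. 306. 230.] ztop 0.008 [0.633 0.029 0.005] [0.637 0.029 0.002]
lever_a 0.57 [288. 214. 328. 249.] ztop 0.008 [ 0.652 -0.043  0.005] [ 0.651 -0.042  0.004]
[0.19766164 0.5929376  0.23131568] [[-9.48688608e-01  3.16211832e-01  4.24877614e-05]
 [ 3.16211834e-01  9.48688607e-01  5.79900492e-05]
 [-2.19705155e-05  6.84496320e-05 -9.99999997e-01]] 0.0854270941192947 -0.0187 1.0
```

View pics/top0.png

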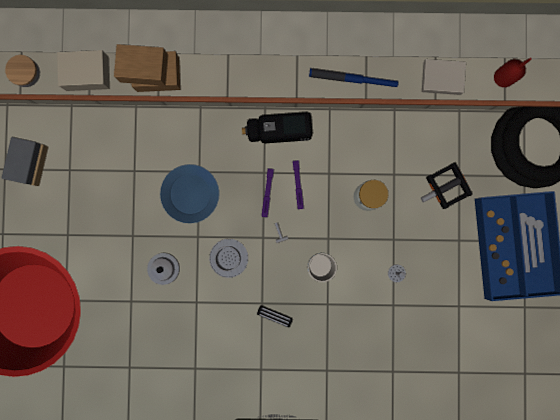

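View pics/side0.png

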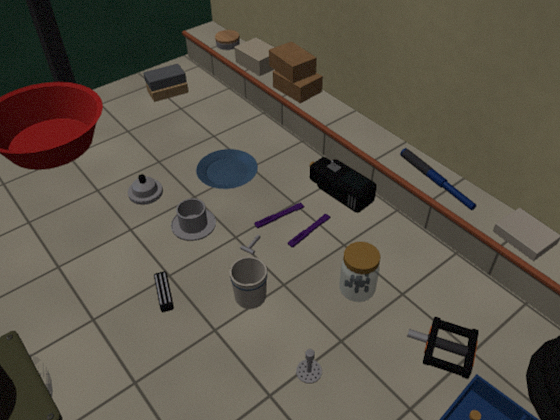

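The top picture shows every piece upright: saucer at about (190,193), cup (321,266), filter (229,258), press (397,272) and lid (164,268). The side view agrees. The next step is to fit circles for precise centres.

```bash
cat >> h.py <<'E'
from scipy.optimize import least_squares
def fit(w,c,z0,z1,rad,r):
    "circle centre from points of height z0..z1 within rad of c; known radius r (outer edge by direction)"
    q=w.reshape(-1,3); q=q[np.isfinite(q).all(1)]
    q=q[(q[:,2]>z0)&(q[:,2]<z1)&(np.hypot(*(q[:,:2]-c).T)<rad)]
    if len(q)<8: return None
    f=least_squares(lambda p:np.hypot(*(q[:,:2]-p).T)-r,np.array(c),loss="soft_l1",f_scale=.002)
    (x,y),R=cv2.minEnclosingCircle((q[:,:2]*1000).astype(np.float32))
    return f.x.round(4),"rms",round(float(np.sqrt(np.mean(f.fun**2))),4),"enc",round(x/1000,4),round(y/1000,4),round(R,1),len(q),"med",np.median(q[:,:2],0).round(4)
E
python3 - <<'E'
from h import *
for n in("top","side"):
    w=np.load(n+"0.npy"); print(n)
    for l,c,a,b,rad,r in[("saucer",(.635,.216),.010,.02,.08,.068),("cup",(.461,-.1),.069,.08,.042,.031),("filtrim",(.476,.116),.047,.06,.04,.028),("filtbrim",(.476,.116),.005,.014,.055,.038),("pressknob",(.449,-.281),.05,.07,.02,.006),("lidknob",(.451,.272),.042,.06,.02,.006),("lid",(.451,.272),.002,.03,.045,.037)]:
        print(l,fit(w,c,a,b,rad,r))
E
```

```text
top
saucer (array([0.6291, 0.2136]), 'rms', 0.009, 'enc', 0.6295, 0.2137, 70.7, 917, 'med', array([0.6329, 0.2152]))
cup (array([ 0.4633, -0.0982]), 'rms', 0.0011, 'enc', 0.4629, -0.0984, 32.7, 151, 'med', array([ 0.4608, -0.0983]))
filtrim (array([0.478 , 0.1185]), 'rms', 0.0012, 'enc', 0.4782, 0.1187, 29.8, 137, 'med', array([0.4765, 0.1198]))
filtbrim (array([0.4777, 0.1196]), 'rms', 0.0136, 'enc', 0.4712, 0.1162, 53.0, 927, 'med', array([0.4773, 0.1176]))
pressknob (array([ 0.4472, -0.281 ]), 'rms', 0.0019, 'enc', 0.447, -0.281, 7.3, 36, 'med', array([ 0.4475, -0.2806]))
lidknob (array([0.4507, 0.2735]), 'rms', 0.0019, 'enc', 0.4514, 0.2733, 7.3, 36, 'med', array([0.4513, 0.2733]))
lid (array([0.4498, 0.2767]), 'rms', 0.0103, 'enc', 0.451, 0.2717, 44.7, 704, 'med', array([0.4517, 0.2669]))
side
saucer (array([0.6306, 0.2143]), 'rms', 0.0061, 'enc', 0.6325, 0.2153, 72.3, 627, 'med', array([0.6413, 0.2299]))
cup (array([ 0.4648, -0.0977]), 'rms', 0.0013, 'enc', 0.4663, -0.0968, 34.4, 289, 'med', array([ 0.464 , -0.0976]))
filtrim (array([0.4797, 0.1193]), 'rms', 0.0015, 'enc', 0.4806, 0.1198, 31.2, 220, 'med', array([0.4804, 0.1185]))
filtbrim (array([0.48  , 0.1199]), 'rms', 0.0066, 'enc', 0.4798, 0.1199, 47.5, 619, 'med', array([0.4689, 0.1037]))
pressknob (array([ 0.4491, -0.2804]), 'rms', 0.0017, 'enc', 0.45, -0.2804, 7.8, 85, 'med', array([ 0.4483, -0.2816]))
lidknob (array([0.4514, 0.2736]), 'rms', 0.0018, 'enc', 0.4516, 0.2737, 7.9, 39, 'med', array([0.4517, 0.2726]))
lid (array([0.4565, 0.2847]), 'rms', 0.0093, 'enc', 0.452, 0.2721, 43.7, 655, 'med', array([0.444, 0.258]))
```

```bash
python3 -m jog '[{"az":-1},{"az":-1},{"az":-1},{"az":-0.69},{"dx":-0.8,"dy":-0.6},{"dx":-0.8,"dy":-0.6},{"dx":-0.8,"dy":-0.6},{"dx":-0.8,"dy":-0.6},{"dx":-0.8,"dy":-0.6},{"dx":-0.8,"dy":-0.6},{"dx":-0.8,"dy":-0.6},{"dx":-0.8,"dy":-0.6},{"dy":-0.9},{"dy":-0.9},{"dy":-0.9},{"dy":-0.9},{"dy":-0.9},{"dy":-0.9},{"dy":-0.9},{"dy":-0.9}]' 30; python3 -m jog '[{"dx":-0.1,"dy":-0.8},{"dx":-0.1,"dy":-0.8},{"dx":-0.05,"dy":-0.8},{"dy":-0.8},{"dy":-0.8},{"dy":-0.5},{}]'
```

```text
$[0]: bad value
$[0]: bad value
```

```bash
python3 -m jog '[{"ax":0,"ay":0,"az":-1,"dx":0,"dy":0,"dz":0,"claw":85},{"ax":0,"ay":0,"az":-1,"dx":0,"dy":0,"dz":0,"claw":85},{"ax":0,"ay":0,"az":-1,"dx":0,"dy":0,"dz":0,"claw":85},{"ax":0,"ay":0,"az":-0.69,"dx":0,"dy":0,"dz":0,"claw":85},{"ax":0,"ay":0,"az":0,"dx":-0.8,"dy":-0.6,"dz":0,"claw":85},{"ax":0,"ay":0,"az":0,"dx":-0.8,"dy":-0.6,"dz":0,"claw":85},{"ax":0,"ay":0,"az":0,"dx":-0.8,"dy":-0.6,"dz":0,"claw":85},{"ax":0,"ay":0,"az":0,"dx":-0.8,"dy":-0.6,"dz":0,"claw":85},{"ax":0,"ay":0,"az":0,"dx":-0.8,"dy":-0.6,"dz":0,"claw":85},{"ax":0,"ay":0,"az":0,"dx":-0.8,"dy":-0.6,"dz":0,"claw":85},{"ax":0,"ay":0,"az":0,"dx":-0.8,"dy":-0.6,"dz":0,"claw":85},{"ax":0,"ay":0,"az":0,"dx":-0.8,"dy":-0.6,"dz":0,"claw":85}]' 30
```

```text
time_s: 2.0
tcp_pos: [0.4552, 0.3996, 0.2315]
tcp_rot: [[-1.0, -0.0, 0.0], [-0.0, 1.0, 0.0], [-0.0, 0.0, -1.0]]
wrist_force: [0.4, 0.6, 0.5]
width: 0.085
grasp_force: 0.0
```

```bash
python3 -m jog '[{"ax":0,"ay":0,"az":0,"dx":-0.22,"dy":-1,"dz":0,"claw":85},{"ax":0,"ay":0,"az":0,"dx":0,"dy":-1,"dz":0,"claw":85},{"ax":0,"ay":0,"az":0,"dx":0,"dy":-1,"dz":0,"claw":85},{"ax":0,"ay":0,"az":0,"dx":0,"dy":-1,"dz":0,"claw":85},{"ax":0,"ay":0,"az":0,"dx":0,"dy":-1,"dz":0,"claw":85},{"ax":0,"ay":0,"az":0,"dx":0,"dy":-1,"dz":0,"claw":85},{"ax":0,"ay":0,"az":0,"dx":0,"dy":-1,"dz":0,"claw":85},{"ax":0,"ay":0,"az":0,"dx":0,"dy":-1,"dz":0,"claw":85},{"ax":0,"ay":0,"az":0,"dx":0,"dy":-1,"dz":0,"claw":85},{"ax":0,"ay":0,"az":0,"dx":0,"dy":-1,"dz":0,"claw":85},{"ax":0,"ay":0,"az":0,"dx":0,"dy":-1,"dz":0,"claw":85},{"ax":0,"ay":0,"az":0,"dx":0,"dy":-1,"dz":0,"claw":85},{"ax":0,"ay":0,"az":0,"dx":0,"dy":-0.44,"dz":0,"claw":85},{"ax":0,"ay":0,"az":0,"dx":0,"dy":0,"dz":1,"claw":85},{"ax":0,"ay":0,"az":0,"dx":0,"dy":0,"dz":1,"claw":85},{"ax":0,"ay":0,"az":0,"dx":0,"dy":0,"dz":1,"claw":85},{"ax":0,"ay":0,"az":0,"dx":0,"dy":0,"dz":0,"claw":85}]'
python3 - <<'E'
from h import *
im,w=cloud("side"); save(im,"pics/s1.png"); print(telemetry.read_state()["tcp_pos"])
print(fit(w,(.464,-.098),.069,.08,.042,.031))
E
```

```text
time_s: 3.42
tcp_pos: [0.4583, -0.0961, 0.1051]
tcp_rot: [[-1.0, -0.001, -0.013], [-0.001, 1.0, 0.002], [0.013, 0.002, -1.0]]
wrist_force: [-0.6, -0.1, 1.1]
width: 0.0848
grasp_force: 0.0
[ 0.459957   -0.09624551  0.10847462]
(array([ 0.4649, -0.0978]), 'rms', 0.0013, 'enc', 0.463, -0.0964, 34.6, 226, 'med', array([ 0.4558, -0.0997]))
```

View pics/s1.png

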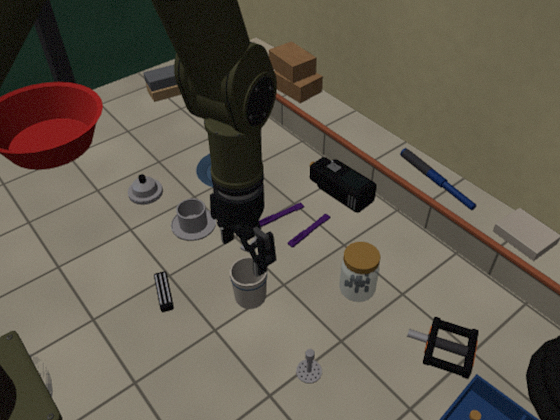

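The gripper is centred over the cup at about (250,265), still settling. I'll let it settle and then read its position.

```bash
python3 -m jog '[{"ax":0,"ay":0,"az":0,"dx":0,"dy":0,"dz":0,"claw":85},{"ax":0,"ay":0,"az":0,"dx":0,"dy":0,"dz":0,"claw":85},{"ax":0,"ay":0,"az":0,"dx":0,"dy":0,"dz":0,"claw":85}]'
```

```text
time_s: 3.72
tcp_pos: [0.4644, -0.0967, 0.1138]
tcp_rot: [[-1.0, -0.0, 0.005], [-0.0, 1.0, -0.001], [-0.005, -0.001, -1.0]]
wrist_force: [0.3, -0.8, 1.0]
width: 0.085
grasp_force: 0.0
```

```bash
python3 -m jog '[{"ax":0,"ay":0,"az":0,"dx":0,"dy":0,"dz":0.4,"claw":85},{"ax":0,"ay":0,"az":0,"dx":0,"dy":0,"dz":0.5,"claw":85},{"ax":0,"ay":0,"az":0,"dx":0,"dy":0,"dz":0.5,"claw":85},{"ax":0,"ay":0,"az":0,"dx":0,"dy":0,"dz":0.35,"claw":85},{"ax":0,"ay":0,"az":0,"dx":0,"dy":0,"dz":0.17,"claw":85},{"ax":0,"ay":0,"az":0,"dx":0,"dy":0,"dz":0,"claw":85},{"ax":0,"ay":0,"az":0,"dx":0,"dy":0,"dz":0,"claw":85},{"ax":0,"ay":0,"az":0,"dx":0,"dy":0,"dz":0,"claw":85},{"ax":0,"ay":0,"az":0,"dx":0,"dy":0,"dz":0,"claw":85}]'
python3 -m jog '[{"ax":0,"ay":0,"az":0,"dx":0,"dy":0,"dz":0,"claw":72},{"ax":0,"ay":0,"az":0,"dx":0,"dy":0,"dz":0,"claw":66},{"ax":0,"ay":0,"az":0,"dx":0,"dy":0,"dz":0,"claw":60},{"ax":0,"ay":0,"az":0,"dx":0,"dy":0,"dz":0,"claw":55},{"ax":0,"ay":0,"az":0,"dx":0,"dy":0,"dz":0,"claw":50},{"ax":0,"ay":0,"az":0,"dx":0,"dy":0,"dz":0,"claw":50},{"ax":0,"ay":0,"az":0,"dx":0,"dy":0,"dz":0,"claw":50},{"ax":0,"ay":0,"az":0,"dx":0,"dy":0,"dz":0,"claw":50}]' 35
```

```text
time_s: 4.47
tcp_pos: [0.4634, -0.0967, 0.0356]
tcp_rot: [[-1.0, 0.0, 0.002], [0.0, 1.0, -0.0], [-0.002, -0.0, -1.0]]
wrist_force: [0.4, -0.2, 0.3]
width: 0.0847
grasp_force: 0.0
time_s: 5.13
tcp_pos: [0.4631, -0.0963, 0.0353]
tcp_rot: [[-1.0, -0.0, 0.002], [-0.0, 1.0, 0.0], [-0.002, 0.0, -1.0]]
wrist_force: [-0.4, 2.2, 8.8]
width: 0.0641
grasp_force: 36.3
```

```bash
python3 -m jog '[{"ax":0,"ay":0,"az":0,"dx":0,"dy":0,"dz":-0.3,"claw":50},{"ax":0,"ay":0,"az":0,"dx":0,"dy":0,"dz":-0.7,"claw":50},{"ax":0,"ay":0,"az":0,"dx":0,"dy":0,"dz":-0.7,"claw":50},{"ax":0,"ay":0,"az":0,"dx":-0.1,"dy":0.2,"dz":-0.7,"claw":50},{"ax":0,"ay":0,"az":0,"dx":-0.25,"dy":0.5,"dz":-0.4,"claw":50},{"ax":0,"ay":0,"az":0,"dx":-0.4,"dy":0.7,"dz":-0.2,"claw":50},{"ax":0,"ay":0,"az":0,"dx":-0.4,"dy":0.8,"dz":0,"claw":50},{"ax":0,"ay":0,"az":0,"dx":-0.4,"dy":0.8,"dz":0,"claw":50},{"ax":0,"ay":0,"az":0,"dx":-0.4,"dy":0.8,"dz":0,"claw":50},{"ax":0,"ay":0,"az":0,"dx":-0.4,"dy":0.8,"dz":0,"claw":50},{"ax":0,"ay":0,"az":0,"dx":-0.4,"dy":0.8,"dz":0,"claw":50},{"ax":0,"ay":0,"az":0,"dx":-0.4,"dy":0.7,"dz":0,"claw":50},{"ax":0,"ay":0,"az":0,"dx":-0.4,"dy":0.7,"dz":0,"claw":50},{"ax":0,"ay":0,"az":0,"dx":-0.35,"dy":0.5,"dz":0,"claw":50},{"ax":0,"ay":0,"az":0,"dx":-0.25,"dy":0.3,"dz":0,"claw":50},{"ax":0,"ay":0,"az":0,"dx":0,"dy":0,"dz":0,"claw":50},{"ax":0,"ay":0,"az":0,"dx":0,"dy":0,"dz":0,"claw":50},{"ax":0,"ay":0,"az":0,"dx":0,"dy":0,"dz":0,"claw":50},{"ax":0,"ay":0,"az":0,"dx":0,"dy":0,"dz":0,"claw":50},{"ax":0,"ay":0,"az":0,"dx":0,"dy":0,"dz":0,"claw":50}]'
python3 - <<'E'
from h import *
im,w=cloud("side"); save(im,"pics/s2.png"); print(telemetry.read_state()["tcp_pos"])
q=w.reshape(-1,3); t=telemetry.read_state()["tcp_pos"]
print(fit(w,t[:2],t[2]+.030,t[2]+.042,.05,.031))
E
```

```text
time_s: 6.8
tcp_pos: [0.6281, 0.2059, 0.1543]
tcp_rot: [[-1.0, 0.001, -0.001], [0.001, 1.0, -0.001], [0.001, -0.001, -1.0]]
wrist_force: [-0.0, 0.6, -3.0]
width: 0.0639
grasp_force: 40.3
[0.62823959 0.20620187 0.15450126]
(array([0.6297, 0.2026]), 'rms', 0.0056, 'enc', 0.6266, 0.2014, 45.1, 232, 'med', array([0.6176, 0.1965]))
```

View pics/s2.png

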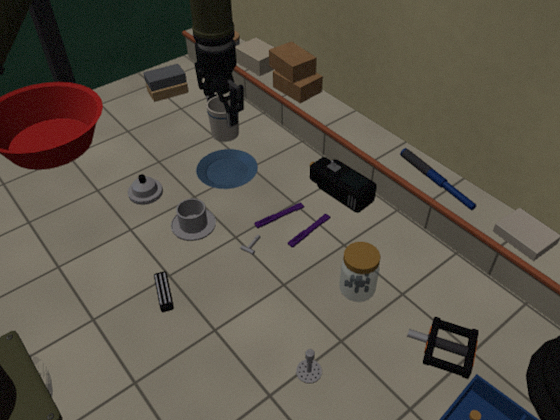

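The cup is held upright at about (223,118), above the saucer. I'll centre it and lower it.

```bash
python3 -m jog '[{"ax":0,"ay":0,"az":0,"dx":-0.02,"dy":0.21,"dz":0.3,"claw":50},{"ax":0,"ay":0,"az":0,"dx":0,"dy":0,"dz":0.6,"claw":50},{"ax":0,"ay":0,"az":0,"dx":0,"dy":0,"dz":0.7,"claw":50},{"ax":0,"ay":0,"az":0,"dx":0,"dy":0,"dz":0.5,"claw":50},{"ax":0,"ay":0,"az":0,"dx":0,"dy":0,"dz":0.3,"claw":50},{"ax":0,"ay":0,"az":0,"dx":0,"dy":0,"dz":0.2,"claw":50},{"ax":0,"ay":0,"az":0,"dx":0,"dy":0,"dz":0.1,"claw":50},{"ax":0,"ay":0,"az":0,"dx":0,"dy":0,"dz":0,"claw":50},{"ax":0,"ay":0,"az":0,"dx":0,"dy":0,"dz":0,"claw":50},{"ax":0,"ay":0,"az":0,"dx":0,"dy":0,"dz":0,"claw":50},{"ax":0,"ay":0,"az":0,"dx":0,"dy":0,"dz":0,"claw":50},{"ax":0,"ay":0,"az":0,"dx":0,"dy":0,"dz":0,"claw":50}]'
```

```text
time_s: 7.85
tcp_pos: [0.6299, 0.2161, 0.0474]
tcp_rot: [[-1.0, -0.0, 0.001], [-0.0, 1.0, 0.001], [-0.001, 0.001, -1.0]]
wrist_force: [-0.7, 0.3, -2.5]
width: 0.0638
grasp_force: 40.3
```

```bash
python3 -m jog '[{"ax":0,"ay":0,"az":0,"dx":0,"dy":-0.03,"dz":0.05,"claw":50},{"ax":0,"ay":0,"az":0,"dx":0,"dy":0,"dz":0.04,"claw":50},{"ax":0,"ay":0,"az":0,"dx":0,"dy":0,"dz":0.03,"claw":50},{"ax":0,"ay":0,"az":0,"dx":0,"dy":0,"dz":0.02,"claw":50},{"ax":0,"ay":0,"az":0,"dx":0,"dy":0,"dz":0.01,"claw":50},{"ax":0,"ay":0,"az":0,"dx":0,"dy":0,"dz":0,"claw":50},{"ax":0,"ay":0,"az":0,"dx":0,"dy":0,"dz":0,"claw":50},{"ax":0,"ay":0,"az":0,"dx":0,"dy":0,"dz":0,"claw":50}]'
python3 -m jog '[{"ax":0,"ay":0,"az":0,"dx":0,"dy":0,"dz":0.015,"claw":50},{"ax":0,"ay":0,"az":0,"dx":0,"dy":0,"dz":0,"claw":50},{"ax":0,"ay":0,"az":0,"dx":0,"dy":0,"dz":0,"claw":50}]'
```

```text
time_s: 8.52
tcp_pos: [0.6293, 0.2146, 0.0406]
tcp_rot: [[-1.0, -0.0, 0.0], [-0.0, 1.0, -0.0], [-0.0, -0.0, -1.0]]
wrist_force: [0.1, -1.1, -0.2]
width: 0.0639
grasp_force: 40.4
time_s: 8.77
tcp_pos: [0.6294, 0.2146, 0.0405]
tcp_rot: [[-1.0, -0.0, 0.0], [-0.0, 1.0, -0.0], [-0.0, -0.0, -1.0]]
wrist_force: [-2.8, -1.0, 6.0]
width: 0.0636
grasp_force: 40.8
```

```bash
python3 -m jog '[{"ax":0,"ay":0,"az":0,"dx":0,"dy":0,"dz":0,"claw":66},{"ax":0,"ay":0,"az":0,"dx":0,"dy":0,"dz":0,"claw":70},{"ax":0,"ay":0,"az":0,"dx":0,"dy":0,"dz":0,"claw":78},{"ax":0,"ay":0,"az":0,"dx":0,"dy":0,"dz":0,"claw":85},{"ax":0,"ay":0,"az":0,"dx":0,"dy":0,"dz":0,"claw":85},{"ax":0,"ay":0,"az":0,"dx":0,"dy":0,"dz":0,"claw":85}]'
python3 -m jog '[{"ax":0,"ay":0,"az":0,"dx":0,"dy":0,"dz":-0.3,"claw":85},{"ax":0,"ay":0,"az":0,"dx":0,"dy":0,"dz":-0.6,"claw":85},{"ax":0,"ay":0,"az":0,"dx":0,"dy":0,"dz":-0.8,"claw":85},{"ax":0,"ay":0,"az":0,"dx":0,"dy":0,"dz":-0.8,"claw":85},{"ax":0,"ay":0,"az":0,"dx":0.4,"dy":-0.4,"dz":-0.8,"claw":85},{"ax":0,"ay":0,"az":0,"dx":0.7,"dy":-0.5,"dz":0,"claw":85},{"ax":0,"ay":0,"az":0,"dx":0.8,"dy":-0.5,"dz":0,"claw":85},{"ax":0,"ay":0,"az":0,"dx":0.8,"dy":-0.5,"dz":0,"claw":85},{"ax":0,"ay":0,"az":0,"dx":0.7,"dy":-0.3,"dz":0,"claw":85},{"ax":0,"ay":0,"az":0,"dx":0.34,"dy":-0.2,"dz":0,"claw":85},{"ax":0,"ay":0,"az":0,"dx":0,"dy":0,"dz":0,"claw":85},{"ax":0,"ay":0,"az":0,"dx":0,"dy":0,"dz":0,"claw":85},{"ax":0,"ay":0,"az":0,"dx":0,"dy":0,"dz":0,"claw":85},{"ax":0,"ay":0,"az":0,"dx":0,"dy":0,"dz":0,"claw":85}]'
python3 - <<'E'
from h import *
for n in("top","side"):
    im,w=cloud(n); save(im,f"pics/{n}3.png"); print(n)
    print("cup",fit(w,(.63,.214),.074,.085,.045,.031)); print("saucer",fit(w,(.63,.214),.011,.018,.08,.069))
    print("filt",fit(w,(.479,.119),.047,.06,.04,.028))
E
```

```text
time_s: 9.27
tcp_pos: [0.6294, 0.2147, 0.0398]
tcp_rot: [[-1.0, -0.0, 0.0], [-0.0, 1.0, 0.0], [-0.0, 0.0, -1.0]]
wrist_force: [-0.4, -0.0, -0.4]
width: 0.0852
grasp_force: 0.0
time_s: 10.43
tcp_pos: [0.4814, 0.1197, 0.1723]
tcp_rot: [[-1.0, -0.0, 0.002], [-0.0, 1.0, 0.001], [-0.002, 0.001, -1.0]]
wrist_force: [0.1, 0.1, 0.8]
width: 0.0854
grasp_force: 0.0
top
cup (array([0.6293, 0.2118]), 'rms', 0.0012, 'enc', 0.6298, 0.2121, 33.0, 154, 'med', array([0.6283, 0.2145]))
saucer (array([0.6292, 0.2139]), 'rms', 0.0202, 'enc', 0.6292, 0.2138, 70.5, 857, 'med', array([0.6298, 0.2139]))
filt (array([0.4775, 0.1182]), 'rms', 0.0011, 'enc', 0.4877, 0.1084, 25.2, 36, 'med', array([0.5021, 0.1067]))
side
cup (array([0.6307, 0.2127]), 'rms', 0.0017, 'enc', 0.6319, 0.2117, 34.9, 185, 'med', array([0.6298, 0.2142]))
saucer (array([0.6331, 0.219 ]), 'rms', 0.0141, 'enc', 0.6322, 0.2162, 72.2, 414, 'med', array([0.6191, 0.1979]))
filt (array([0.4797, 0.1192]), 'rms', 0.0016, 'enc', 0.4794, 0.1208, 31.4, 221, 'med', array([0.479 , 0.1209]))
```

View pics/side3.png

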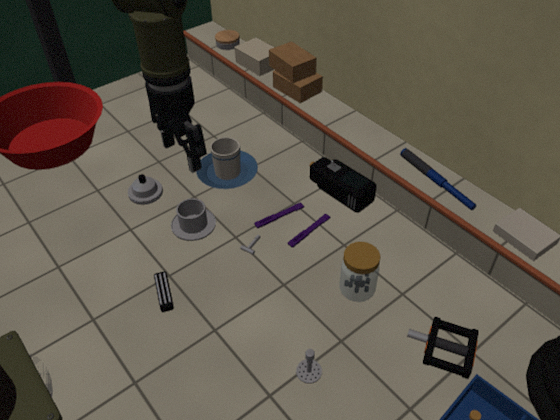

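The cup stands on the saucer within about 2 mm of centre, at pixel (227,160). The gripper is over the filter.

```bash
python3 -m jog '[{"ax":0,"ay":0,"az":0,"dx":0.05,"dy":0.03,"dz":0.4,"claw":85},{"ax":0,"ay":0,"az":0,"dx":0,"dy":0,"dz":0.8,"claw":85},{"ax":0,"ay":0,"az":0,"dx":0,"dy":0,"dz":0.8,"claw":85},{"ax":0,"ay":0,"az":0,"dx":0,"dy":0,"dz":0.7,"claw":85},{"ax":0,"ay":0,"az":0,"dx":0,"dy":0,"dz":0.5,"claw":85},{"ax":0,"ay":0,"az":0,"dx":0,"dy":0,"dz":0.3,"claw":80},{"ax":0,"ay":0,"az":0,"dx":0,"dy":0,"dz":0.2,"claw":75},{"ax":0,"ay":0,"az":0,"dx":0,"dy":0,"dz":0.1,"claw":75},{"ax":0,"ay":0,"az":0,"dx":0,"dy":0,"dz":0,"claw":75},{"ax":0,"ay":0,"az":0,"dx":0,"dy":0,"dz":0,"claw":75},{"ax":0,"ay":0,"az":0,"dx":0,"dy":0,"dz":0,"claw":75},{"ax":0,"ay":0,"az":0,"dx":0,"dy":0,"dz":0,"claw":75}]'
```

```text
time_s: 11.53
tcp_pos: [0.4784, 0.1199, 0.0207]
tcp_rot: [[-1.0, 0.0, 0.001], [0.0, 1.0, 0.001], [-0.001, 0.001, -1.0]]
wrist_force: [0.4, 0.6, 0.3]
width: 0.0753
grasp_force: 0.0
```

```bash
python3 -m jog '[{"ax":0,"ay":0,"az":0,"dx":0,"dy":0.01,"dz":0,"claw":68},{"ax":0,"ay":0,"az":0,"dx":0,"dy":0,"dz":0,"claw":62},{"ax":0,"ay":0,"az":0,"dx":0,"dy":0,"dz":0,"claw":56},{"ax":0,"ay":0,"az":0,"dx":0,"dy":0,"dz":0,"claw":50},{"ax":0,"ay":0,"az":0,"dx":0,"dy":0,"dz":0,"claw":45},{"ax":0,"ay":0,"az":0,"dx":0,"dy":0,"dz":0,"claw":45},{"ax":0,"ay":0,"az":0,"dx":0,"dy":0,"dz":0,"claw":45},{"ax":0,"ay":0,"az":0,"dx":0,"dy":0,"dz":0,"claw":45}]' 30
```

```text
time_s: 12.2
tcp_pos: [0.4781, 0.1205, 0.0206]
tcp_rot: [[-1.0, -0.0, 0.001], [-0.0, 1.0, 0.001], [-0.001, 0.001, -1.0]]
wrist_force: [-0.2, 0.7, 5.4]
width: 0.057
grasp_force: 31.3
```

```bash
python3 -m jog '[{"ax":0,"ay":0,"az":0,"dx":0,"dy":0,"dz":-0.3,"claw":45},{"ax":0,"ay":0,"az":0,"dx":0,"dy":0,"dz":-0.7,"claw":45},{"ax":0,"ay":0,"az":0,"dx":0,"dy":0,"dz":-0.8,"claw":45},{"ax":0,"ay":0,"az":0,"dx":0,"dy":0,"dz":-0.8,"claw":45},{"ax":0,"ay":0,"az":0,"dx":0,"dy":0,"dz":-0.7,"claw":45},{"ax":0,"ay":0,"az":0,"dx":-0.2,"dy":0.1,"dz":-0.45,"claw":45},{"ax":0,"ay":0,"az":0,"dx":-0.5,"dy":0.3,"dz":0,"claw":45},{"ax":0,"ay":0,"az":0,"dx":-0.7,"dy":0.45,"dz":0,"claw":45},{"ax":0,"ay":0,"az":0,"dx":-0.8,"dy":0.5,"dz":0,"claw":45},{"ax":0,"ay":0,"az":0,"dx":-0.7,"dy":0.45,"dz":0,"claw":45},{"ax":0,"ay":0,"az":0,"dx":-0.5,"dy":0.35,"dz":0,"claw":45},{"ax":0,"ay":0,"az":0,"dx":-0.3,"dy":0.15,"dz":0,"claw":45},{"ax":0,"ay":0,"az":0,"dx":-0.08,"dy":0.05,"dz":0,"claw":45},{"ax":0,"ay":0,"az":0,"dx":0,"dy":0,"dz":0,"claw":45},{"ax":0,"ay":0,"az":0,"dx":0,"dy":0,"dz":0,"claw":45},{"ax":0,"ay":0,"az":0,"dx":0,"dy":0,"dz":0,"claw":45},{"ax":0,"ay":0,"az":0,"dx":0,"dy":0,"dz":0,"claw":45}]'
python3 - <<'E'
from h import *
for n in("top","side"):
    im,w=cloud(n); save(im,f"pics/{n}4.png"); t=np.array(telemetry.read_state()["tcp_pos"]); print(t)
    z0=t[2]-.0206
    print("brim",fit(w,t[:2],z0+.003,z0+.012,.055,.045))
E
```

```text
time_s: 13.62
tcp_pos: [0.628, 0.2132, 0.17]
tcp_rot: [[-1.0, 0.0, -0.001], [0.0, 1.0, -0.001], [0.001, -0.001, -1.0]]
wrist_force: [-0.3, 1.0, -1.6]
width: 0.057
grasp_force: 32.8
[0.62825195 0.21346089 0.17008258]
brim (array([0.6281, 0.2209]), 'rms', 0.0066, 'enc', 0.6301, 0.2041, 45.6, 297, 'med', array([0.6154, 0.1891]))
[0.62844974 0.21359215 0.17010064]
brim (array([0.6348, 0.2198]), 'rms', 0.0071, 'enc', 0.6292, 0.2118, 47.5, 472, 'med', array([0.6134, 0.1933]))
```

View pics/side4.png

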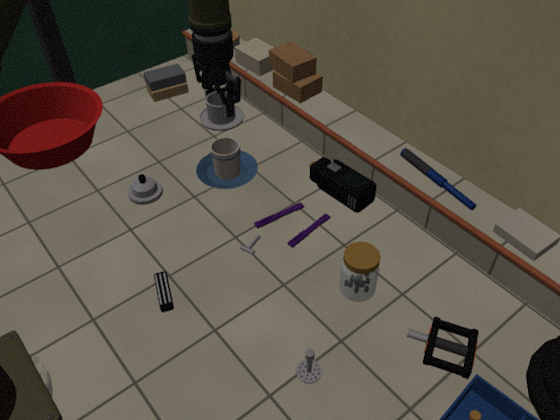

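The filter is held level at about (220,115), over the cup at (227,150). I'll lower it.

```bash
python3 -m jog '[{"ax":0,"ay":0,"az":0,"dx":-0.02,"dy":0.02,"dz":0.2,"claw":45},{"ax":0,"ay":0,"az":0,"dx":0,"dy":0,"dz":0.4,"claw":45},{"ax":0,"ay":0,"az":0,"dx":0,"dy":0,"dz":0.4,"claw":45},{"ax":0,"ay":0,"az":0,"dx":0,"dy":0,"dz":0.3,"claw":45},{"ax":0,"ay":0,"az":0,"dx":0,"dy":0,"dz":0.2,"claw":45},{"ax":0,"ay":0,"az":0,"dx":0,"dy":0,"dz":0.15,"claw":45},{"ax":0,"ay":0,"az":0,"dx":0,"dy":0,"dz":0,"claw":45},{"ax":0,"ay":0,"az":0,"dx":0,"dy":0,"dz":0,"claw":45},{"ax":0,"ay":0,"az":0,"dx":0,"dy":0,"dz":0,"claw":45},{"ax":0,"ay":0,"az":0,"dx":0,"dy":0,"dz":0,"claw":45}]'
```

```text
time_s: 14.55
tcp_pos: [0.6304, 0.2154, 0.1048]
tcp_rot: [[-1.0, -0.0, 0.002], [-0.0, 1.0, 0.001], [-0.002, 0.001, -1.0]]
wrist_force: [-0.1, 0.3, -1.2]
width: 0.0574
grasp_force: 32.8
```

```bash
python3 -m jog '[{"ax":0,"ay":0,"az":0,"dx":0.01,"dy":-0.01,"dz":0.05,"claw":45},{"ax":0,"ay":0,"az":0,"dx":0,"dy":0,"dz":0.05,"claw":45},{"ax":0,"ay":0,"az":0,"dx":0,"dy":0,"dz":0.05,"claw":45},{"ax":0,"ay":0,"az":0,"dx":0,"dy":0,"dz":0.04,"claw":45},{"ax":0,"ay":0,"az":0,"dx":0,"dy":0,"dz":0.03,"claw":45},{"ax":0,"ay":0,"az":0,"dx":0,"dy":0,"dz":0.01,"claw":45},{"ax":0,"ay":0,"az":0,"dx":0,"dy":0,"dz":0,"claw":45},{"ax":0,"ay":0,"az":0,"dx":0,"dy":0,"dz":0,"claw":45},{"ax":0,"ay":0,"az":0,"dx":0,"dy":0,"dz":0,"claw":45}]'
```

```text
time_s: 15.3
tcp_pos: [0.6293, 0.2146, 0.0949]
tcp_rot: [[-1.0, -0.0, 0.0], [-0.0, 1.0, 0.0], [-0.0, 0.0, -1.0]]
wrist_force: [-1.3, -0.0, 1.6]
width: 0.0574
grasp_force: 33.0
```

```bash
python3 -m jog '[{"ax":0,"ay":0,"az":0,"dx":0,"dy":0,"dz":0,"claw":60},{"ax":0,"ay":0,"az":0,"dx":0,"dy":0,"dz":0,"claw":66},{"ax":0,"ay":0,"az":0,"dx":0,"dy":0,"dz":0,"claw":75},{"ax":0,"ay":0,"az":0,"dx":0,"dy":0,"dz":0,"claw":82},{"ax":0,"ay":0,"az":0,"dx":0,"dy":0,"dz":0,"claw":82},{"ax":0,"ay":0,"az":0,"dx":0,"dy":0,"dz":0,"claw":82},{"ax":0,"ay":0,"az":0,"dx":0,"dy":0,"dz":-0.3,"claw":82},{"ax":0,"ay":0,"az":0,"dx":0,"dy":0,"dz":-0.6,"claw":82},{"ax":0,"ay":0,"az":0,"dx":0,"dy":0,"dz":-0.8,"claw":82},{"ax":0,"ay":0,"az":0,"dx":0,"dy":0,"dz":-0.8,"claw":82},{"ax":0,"ay":0,"az":0,"dx":0,"dy":0,"dz":-0.75,"claw":82}]'
python3 -m jog '[{"ax":0,"ay":0,"az":0,"dx":0.14,"dy":-0.5,"dz":0,"claw":60},{"ax":0,"ay":0,"az":0,"dx":0.4,"dy":-0.84,"dz":0,"claw":40},{"ax":0,"ay":0,"az":0,"dx":0.4,"dy":-1,"dz":0,"claw":35},{"ax":0,"ay":0,"az":0,"dx":0.4,"dy":-1,"dz":0,"claw":35},{"ax":0,"ay":0,"az":0,"dx":0.4,"dy":-1,"dz":0,"claw":35},{"ax":0,"ay":0,"az":0,"dx":0.4,"dy":-1,"dz":0,"claw":35},{"ax":0,"ay":0,"az":0,"dx":0.4,"dy":-1,"dz":0,"claw":35},{"ax":0,"ay":0,"az":0,"dx":0.4,"dy":-1,"dz":0,"claw":35},{"ax":0,"ay":0,"az":0,"dx":0.4,"dy":-1,"dz":0,"claw":35},{"ax":0,"ay":0,"az":0,"dx":0.4,"dy":-1,"dz":0,"claw":35},{"ax":0,"ay":0,"az":0,"dx":0.4,"dy":-1,"dz":0,"claw":35},{"ax":0,"ay":0,"az":0,"dx":0.2,"dy":-0.8,"dz":0,"claw":35},{"ax":0,"ay":0,"az":0,"dx":0.1,"dy":-0.6,"dz":0.3,"claw":35},{"ax":0,"ay":0,"az":0,"dx":0.1,"dy":-0.4,"dz":0.6,"claw":35},{"ax":0,"ay":0,"az":0,"dx":0,"dy":-0.2,"dz":0.7,"claw":35},{"ax":0,"ay":0,"az":0,"dx":0,"dy":0,"dz":0.6,"claw":35},{"ax":0,"ay":0,"az":0,"dx":0,"dy":0,"dz":0.3,"claw":35},{"ax":0,"ay":0,"az":0,"dx":0,"dy":0,"dz":0,"claw":35},{"ax":0,"ay":0,"az":0,"dx":0,"dy":0,"dz":0,"claw":35},{"ax":0,"ay":0,"az":0,"dx":0,"dy":0,"dz":0,"claw":35}]'
python3 - <<'E'
from h import *
for n in("top","side"):
    im,w=cloud(n); save(im,f"pics/{n}5.png"); t=np.array(telemetry.read_state()["tcp_pos"]); print(t)
    print("rim",fit(w,(.63,.2125),.121,.135,.045,.028)); print("brim",fit(w,(.63,.2125),.078,.088,.055,.038))
    print("press",fit(w,(.448,-.281),.05,.065,.013,.006))
E
```

```text
time_s: 16.22
tcp_pos: [0.6294, 0.2148, 0.2274]
tcp_rot: [[-1.0, -0.0, 0.001], [-0.0, 1.0, 0.001], [-0.001, 0.001, -1.0]]
wrist_force: [1.0, 0.5, 0.5]
width: 0.0819
grasp_force: 0.0
time_s: 17.88
tcp_pos: [0.4536, -0.2673, 0.126]
tcp_rot: [[-1.0, -0.001, 0.002], [-0.001, 1.0, -0.001], [-0.002, -0.001, -1.0]]
wrist_force: [0.1, 0.6, -0.3]
width: 0.0352
grasp_force: 0.0
[ 0.45366879 -0.26738957  0.12609251]
rim (array([0.6292, 0.2115]), 'rms', 0.0013, 'enc', 0.6294, 0.2117, 29.6, 157, 'med', array([0.63  , 0.2146]))
brim (array([0.63  , 0.2131]), 'rms', 0.0138, 'enc', 0.6293, 0.2119, 46.3, 992, 'med', array([0.6284, 0.2107]))
press None
[ 0.45360042 -0.26745216  0.12609939]
rim (array([0.6307, 0.2125]), 'rms', 0.0018, 'enc', 0.6301, 0.2121, 31.8, 198, 'med', array([0.6301, 0.212 ]))
brim (array([0.6322, 0.2146]), 'rms', 0.0061, 'enc', 0.6309, 0.2127, 47.5, 463, 'med', array([0.6146, 0.1945]))
press (array([ 0.4489, -0.2806]), 'rms', 0.0019, 'enc', 0.4488, -0.2796, 8.1, 84, 'med', array([ 0.4478, -0.2813]))
```

View pics/side5.png

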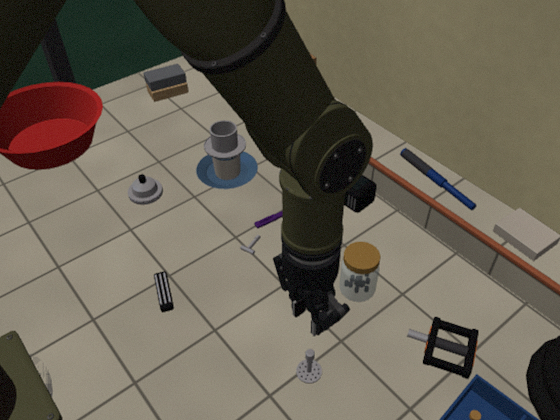

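The filter sits level on the cup at about (225,145). The gripper is near the press at (310,360), 12 mm off in y, so I'll correct that and descend.

```bash
python3 -m jog '[{"ax":0,"ay":0,"az":0,"dx":0.15,"dy":-0.29,"dz":0,"claw":35},{"ax":0,"ay":0,"az":0,"dx":0,"dy":0,"dz":0.3,"claw":35},{"ax":0,"ay":0,"az":0,"dx":0,"dy":0,"dz":0.5,"claw":35},{"ax":0,"ay":0,"az":0,"dx":0,"dy":0,"dz":0.4,"claw":35},{"ax":0,"ay":0,"az":0,"dx":0,"dy":0,"dz":0.2,"claw":35},{"ax":0,"ay":0,"az":0,"dx":0,"dy":0,"dz":0,"claw":35},{"ax":0,"ay":0,"az":0,"dx":0,"dy":0,"dz":0,"claw":35},{"ax":0,"ay":0,"az":0,"dx":0,"dy":0,"dz":0,"claw":35},{"ax":0,"ay":0,"az":0,"dx":0,"dy":0,"dz":0,"claw":35}]'
```

```text
time_s: 18.73
tcp_pos: [0.4473, -0.2791, 0.0697]
tcp_rot: [[-1.0, -0.0, 0.002], [-0.0, 1.0, -0.001], [-0.002, -0.001, -1.0]]
wrist_force: [0.0, -0.2, 0.2]
width: 0.0352
grasp_force: 0.0
```

```bash
python3 -m jog '[{"ax":0,"ay":0,"az":0,"dx":-0.01,"dy":0,"dz":0.25,"claw":35},{"ax":0,"ay":0,"az":0,"dx":0,"dy":0,"dz":0.25,"claw":35},{"ax":0,"ay":0,"az":0,"dx":0,"dy":0,"dz":0.15,"claw":35},{"ax":0,"ay":0,"az":0,"dx":0,"dy":0,"dz":0.04,"claw":35},{"ax":0,"ay":0,"az":0,"dx":0,"dy":0,"dz":0,"claw":30},{"ax":0,"ay":0,"az":0,"dx":0,"dy":0,"dz":0,"claw":26},{"ax":0,"ay":0,"az":0,"dx":0,"dy":0,"dz":0,"claw":22},{"ax":0,"ay":0,"az":0,"dx":0,"dy":0,"dz":0,"claw":18},{"ax":0,"ay":0,"az":0,"dx":0,"dy":0,"dz":0,"claw":14},{"ax":0,"ay":0,"az":0,"dx":0,"dy":0,"dz":0,"claw":8},{"ax":0,"ay":0,"az":0,"dx":0,"dy":0,"dz":0,"claw":8},{"ax":0,"ay":0,"az":0,"dx":0,"dy":0,"dz":0,"claw":8},{"ax":0,"ay":0,"az":0,"dx":0,"dy":0,"dz":0,"claw":8}]' 22
```

```text
time_s: 19.82
tcp_pos: [0.4472, -0.2789, 0.0414]
tcp_rot: [[-1.0, -0.0, 0.001], [-0.0, 1.0, -0.0], [-0.001, -0.0, -1.0]]
wrist_force: [-0.8, 0.0, 4.2]
width: 0.0143
grasp_force: 21.6
```

```bash
python3 -m jog '[{"ax":0,"ay":0,"az":0,"dx":0,"dy":0,"dz":-0.3,"claw":8},{"ax":0,"ay":0,"az":0,"dx":0,"dy":0,"dz":-0.7,"claw":8},{"ax":0,"ay":0,"az":0,"dx":0,"dy":0,"dz":-0.9,"claw":8},{"ax":0,"ay":0,"az":0,"dx":0,"dy":0,"dz":-0.9,"claw":8},{"ax":0,"ay":0,"az":0,"dx":0,"dy":0,"dz":-0.9,"claw":8},{"ax":0,"ay":0,"az":0,"dx":0,"dy":0,"dz":-0.7,"claw":8},{"ax":0,"ay":0,"az":0,"dx":0,"dy":0,"dz":-0.35,"claw":8},{"ax":0,"ay":0,"az":0,"dx":0,"dy":0,"dz":0,"claw":8},{"ax":0,"ay":0,"az":0,"dx":0,"dy":0,"dz":0,"claw":8}]'
python3 -m jog '[{"ax":0,"ay":0,"az":0,"dx":-0.11,"dy":0.3,"dz":0,"claw":8},{"ax":0,"ay":0,"az":0,"dx":-0.22,"dy":0.6,"dz":0,"claw":8},{"ax":0,"ay":0,"az":0,"dx":-0.34,"dy":0.92,"dz":0,"claw":8},{"ax":0,"ay":0,"az":0,"dx":-0.34,"dy":0.92,"dz":0,"claw":8},{"ax":0,"ay":0,"az":0,"dx":-0.34,"dy":0.92,"dz":0,"claw":8},{"ax":0,"ay":0,"az":0,"dx":-0.34,"dy":0.92,"dz":0,"claw":8},{"ax":0,"ay":0,"az":0,"dx":-0.34,"dy":0.92,"dz":0,"claw":8},{"ax":0,"ay":0,"az":0,"dx":-0.34,"dy":0.92,"dz":0,"claw":8},{"ax":0,"ay":0,"az":0,"dx":-0.34,"dy":0.92,"dz":0,"claw":8},{"ax":0,"ay":0,"az":0,"dx":-0.34,"dy":0.92,"dz":0,"claw":8},{"ax":0,"ay":0,"az":0,"dx":-0.34,"dy":0.92,"dz":0,"claw":8},{"ax":0,"ay":0,"az":0,"dx":-0.34,"dy":0.92,"dz":0,"claw":8},{"ax":0,"ay":0,"az":0,"dx":-0.34,"dy":0.92,"dz":0,"claw":8},{"ax":0,"ay":0,"az":0,"dx":-0.26,"dy":0.7,"dz":0,"claw":8},{"ax":0,"ay":0,"az":0,"dx":-0.15,"dy":0.4,"dz":0,"claw":8},{"ax":0,"ay":0,"az":0,"dx":-0.07,"dy":0.22,"dz":0,"claw":8},{"ax":0,"ay":0,"az":0,"dx":0,"dy":0,"dz":0,"claw":8},{"ax":0,"ay":0,"az":0,"dx":0,"dy":0,"dz":0,"claw":8},{"ax":0,"ay":0,"az":0,"dx":0,"dy":0,"dz":0,"claw":8},{"ax":0,"ay":0,"az":0,"dx":0,"dy":0,"dz":0,"claw":8}]'
python3 - <<'E'
from h import *
im,w=cloud("side"); save(im,"pics/side6.png"); t=np.array(telemetry.read_state()["tcp_pos"]); print(t)
z0=t[2]-.0414
for im,w in((im,w),cloud("top")):
  print("disc",fit(w,t[:2],z0-.003,z0+.006,.035,.015)); print("rim",fit(w,(.63,.2125),.121,.135,.045,.028))
c=cv2.resize(im["pixels"],None)
E
python3 -c "
import cv2;a=cv2.imread('pics/side6.png')[40:220,140:320];cv2.imwrite('pics/c6.png',cv2.resize(a,(540,540),interpolation=2))"
```

```text
time_s: 20.57
tcp_pos: [0.4468, -0.2789, 0.2311]
tcp_rot: [[-1.0, -0.0, 0.0], [-0.0, 1.0, -0.0], [-0.0, -0.0, -1.0]]
wrist_force: [0.1, -0.5, -1.3]
width: 0.0138
grasp_force: 21.6
time_s: 22.23
tcp_pos: [0.6288, 0.2124, 0.2308]
tcp_rot: [[-1.0, 0.002, -0.001], [0.002, 1.0, -0.002], [0.001, -0.002, -1.0]]
wrist_force: [0.4, -0.5, 0.2]
width: 0.014
grasp_force: 21.6
[0.62886406 0.21267887 0.2310355 ]
disc (array([0.6305, 0.2108]), 'rms', 0.0051, 'enc', 0.6295, 0.2108, 23.2, 194, 'med', array([0.6281, 0.2078]))
rim (array([0.6306, 0.2121]), 'rms', 0.0016, 'enc', 0.6301, 0.2124, 30.8, 197, 'med', array([0.6303, 0.2112]))
disc (array([0.6268, 0.2093]), 'rms', 0.0029, 'enc', 0.6149, 0.2053, 14.7, 55, 'med', array([0.6147, 0.2057]))
rim (array([0.6297, 0.2117]), 'rms', 0.0011, 'enc', 0.6293, 0.2113, 29.4, 60, 'med', array([0.6084, 0.2038]))Traceback (most recent call last):
  File "<stdin>", line 6, in <module>
cv2.error: OpenCV(4.12.0) /io/opencv/modules/imgproc/src/resize.cpp:4211: error: (-215:Assertion failed) inv_scale_x > 0 in function 'resize'
```

View pics/c6.png

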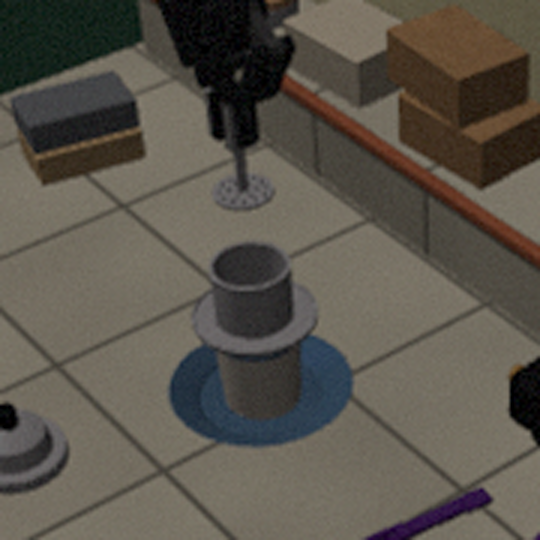

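The press hangs upright above the filter (crop pixels 243,190 and 250,265), within about 2 mm of its axis. I'll centre it and lower it.

```bash
python3 -m jog '[{"ax":0,"ay":0,"az":0,"dx":0,"dy":0.02,"dz":0.2,"claw":8},{"ax":0,"ay":0,"az":0,"dx":0,"dy":0,"dz":0.4,"claw":8},{"ax":0,"ay":0,"az":0,"dx":0,"dy":0,"dz":0.4,"claw":8},{"ax":0,"ay":0,"az":0,"dx":0,"dy":0,"dz":0.3,"claw":8},{"ax":0,"ay":0,"az":0,"dx":0,"dy":0,"dz":0,"claw":8},{"ax":0,"ay":0,"az":0,"dx":0,"dy":0,"dz":0,"claw":8},{"ax":0,"ay":0,"az":0,"dx":0,"dy":0,"dz":0,"claw":8},{"ax":0,"ay":0,"az":0,"dx":0,"dy":0,"dz":0,"claw":8},{"ax":0,"ay":0,"az":0,"dx":0,"dy":0,"dz":0,"claw":8}]'
```

```text
time_s: 23.08
tcp_pos: [0.6295, 0.216, 0.1801]
tcp_rot: [[-1.0, -0.0, 0.002], [-0.0, 1.0, 0.001], [-0.002, 0.001, -1.0]]
wrist_force: [-0.6, 0.2, 0.2]
width: 0.0137
grasp_force: 21.6
```

```bash
python3 -m jog '[{"ax":0,"ay":0,"az":0,"dx":0,"dy":-0.025,"dz":0,"claw":8},{"ax":0,"ay":0,"az":0,"dx":0,"dy":0,"dz":0.2,"claw":8},{"ax":0,"ay":0,"az":0,"dx":0,"dy":0,"dz":0.2,"claw":8},{"ax":0,"ay":0,"az":0,"dx":0,"dy":0,"dz":0.2,"claw":8},{"ax":0,"ay":0,"az":0,"dx":0,"dy":0,"dz":0.2,"claw":8},{"ax":0,"ay":0,"az":0,"dx":0,"dy":0,"dz":0.2,"claw":8},{"ax":0,"ay":0,"az":0,"dx":0,"dy":0,"dz":0.15,"claw":8},{"ax":0,"ay":0,"az":0,"dx":0,"dy":0,"dz":0.1,"claw":8},{"ax":0,"ay":0,"az":0,"dx":0,"dy":0,"dz":0,"claw":8},{"ax":0,"ay":0,"az":0,"dx":0,"dy":0,"dz":0,"claw":8},{"ax":0,"ay":0,"az":0,"dx":0,"dy":0,"dz":0,"claw":8},{"ax":0,"ay":0,"az":0,"dx":0,"dy":0,"dz":0,"claw":8}]'
```

```text
time_s: 24.08
tcp_pos: [0.6293, 0.2149, 0.1296]
tcp_rot: [[-1.0, -0.0, 0.001], [-0.0, 1.0, 0.001], [-0.001, 0.001, -1.0]]
wrist_force: [0.0, -0.6, -1.3]
width: 0.0135
grasp_force: 21.6
```

```bash
python3 -m jog '[{"ax":0,"ay":0,"az":0,"dx":0,"dy":0,"dz":0.04,"claw":8},{"ax":0,"ay":0,"az":0,"dx":0,"dy":0,"dz":0.03,"claw":8},{"ax":0,"ay":0,"az":0,"dx":0,"dy":0,"dz":0.03,"claw":8},{"ax":0,"ay":0,"az":0,"dx":0,"dy":0,"dz":0.02,"claw":8},{"ax":0,"ay":0,"az":0,"dx":0,"dy":0,"dz":0.01,"claw":8},{"ax":0,"ay":0,"az":0,"dx":0,"dy":0,"dz":0,"claw":8},{"ax":0,"ay":0,"az":0,"dx":0,"dy":0,"dz":0,"claw":8},{"ax":0,"ay":0,"az":0,"dx":0,"dy":0,"dz":0,"claw":8}]'
```

```text
time_s: 24.75
tcp_pos: [0.629, 0.2147, 0.1246]
tcp_rot: [[-1.0, -0.0, 0.001], [-0.0, 1.0, 0.0], [-0.001, 0.0, -1.0]]
wrist_force: [-1.7, -0.7, 5.8]
width: 0.014
grasp_force: 22.0
```

```bash
python3 -m jog '[{"ax":0,"ay":0,"az":0,"dx":0,"dy":0,"dz":0,"claw":15},{"ax":0,"ay":0,"az":0,"dx":0,"dy":0,"dz":0,"claw":17},{"ax":0,"ay":0,"az":0,"dx":0,"dy":0,"dz":0,"claw":17.5},{"ax":0,"ay":0,"az":0,"dx":0,"dy":0,"dz":0,"claw":17.5},{"ax":0,"ay":0,"az":0,"dx":0,"dy":0,"dz":-0.05,"claw":17.5},{"ax":0,"ay":0,"az":0,"dx":0,"dy":0,"dz":-0.07,"claw":17.5},{"ax":0,"ay":0,"az":0,"dx":0,"dy":0,"dz":-0.08,"claw":18},{"ax":0,"ay":0,"az":0,"dx":0,"dy":0,"dz":0,"claw":22},{"ax":0,"ay":0,"az":0,"dx":0,"dy":0,"dz":0,"claw":26},{"ax":0,"ay":0,"az":0,"dx":0,"dy":0,"dz":0,"claw":30}]'
```

```text
time_s: 25.58
tcp_pos: [0.6289, 0.2147, 0.132]
tcp_rot: [[-1.0, -0.0, 0.0], [-0.0, 1.0, 0.0], [-0.0, 0.0, -1.0]]
wrist_force: [-1.1, 0.1, 0.4]
width: 0.0297
grasp_force: 0.0
```

```bash
python3 -m jog '[{"ax":0,"ay":0,"az":0,"dx":0,"dy":0,"dz":-0.3,"claw":35},{"ax":0,"ay":0,"az":0,"dx":0,"dy":0,"dz":-0.6,"claw":35},{"ax":0,"ay":0,"az":0,"dx":0,"dy":0,"dz":-0.8,"claw":35},{"ax":0,"ay":0,"az":0,"dx":0,"dy":0,"dz":-0.4,"claw":35},{"ax":0,"ay":0,"az":0,"dx":0.3,"dy":0.1,"dz":0,"claw":35},{"ax":0,"ay":0,"az":0,"dx":0.7,"dy":0.25,"dz":0,"claw":35},{"ax":0,"ay":0,"az":0,"dx":0.9,"dy":0.3,"dz":0,"claw":35},{"ax":0,"ay":0,"az":0,"dx":0.9,"dy":0.3,"dz":0,"claw":35},{"ax":0,"ay":0,"az":0,"dx":0.8,"dy":0.3,"dz":0.3,"claw":35},{"ax":0,"ay":0,"az":0,"dx":0.6,"dy":0.17,"dz":0.6,"claw":35},{"ax":0,"ay":0,"az":0,"dx":0.27,"dy":0.1,"dz":0.8,"claw":35},{"ax":0,"ay":0,"az":0,"dx":0,"dy":0,"dz":0.8,"claw":35},{"ax":0,"ay":0,"az":0,"dx":0,"dy":0,"dz":0.5,"claw":35},{"ax":0,"ay":0,"az":0,"dx":0,"dy":0,"dz":0.25,"claw":35},{"ax":0,"ay":0,"az":0,"dx":0,"dy":0,"dz":0,"claw":35},{"ax":0,"ay":0,"az":0,"dx":0,"dy":0,"dz":0,"claw":35},{"ax":0,"ay":0,"az":0,"dx":0,"dy":0,"dz":0,"claw":35},{"ax":0,"ay":0,"az":0,"dx":0,"dy":0,"dz":0,"claw":35}]'
python3 - <<'E'
from h import *
for n in("top","side"):
    im,w=cloud(n); save(im,f"pics/{n}7.png"); t=np.array(telemetry.read_state()["tcp_pos"]); print(t)
    print("press",fit(w,(.63,.2125),.134,.150,.02,.006)); print("rim",fit(w,(.63,.2125),.122,.131,.04,.028))
    print("cup/saucer",fit(w,(.63,.214),.011,.018,.08,.069)); print("lid",fit(w,(.451,.2735),.042,.055,.013,.006))
    p=w[:,:,:2]-[.63,.2125]; print("knobtop",np.nanmax(np.where(np.hypot(p[...,0],p[...,1])<.015,w[...,2],np.nan)))
a=im["pixels"][90:210,110:290,::-1]; cv2.imwrite("pics/c7.png",cv2.resize(a,(720,480),interpolation=2))
E
```

```text
time_s: 27.08
tcp_pos: [0.4512, 0.276, 0.0873]
tcp_rot: [[-1.0, 0.0, 0.002], [0.0, 1.0, 0.002], [-0.002, 0.002, -1.0]]
wrist_force: [0.3, 0.0, -0.4]
width: 0.0352
grasp_force: 0.0
[0.45102976 0.27589892 0.08721931]
press (array([0.6286, 0.2118]), 'rms', 0.0019, 'enc', 0.6286, 0.2119, 7.3, 43, 'med', array([0.6288, 0.2111]))
rim (array([0.6292, 0.2118]), 'rms', 0.0028, 'enc', 0.6293, 0.2116, 29.6, 140, 'med', array([0.6306, 0.2129]))
cup/saucer (array([0.6296, 0.2147]), 'rms', 0.0064, 'enc', 0.6293, 0.2139, 70.7, 666, 'med', array([0.624 , 0.2072]))
lid None
knobtop 0.14948558454247118
[0.45084621 0.275763   0.08701481]
press (array([0.6307, 0.213 ]), 'rms', 0.0019, 'enc', 0.63, 0.2136, 9.0, 44, 'med', array([0.63  , 0.2107]))
rim (array([0.6309, 0.2127]), 'rms', 0.006, 'enc', 0.6316, 0.2128, 31.1, 174, 'med', array([0.6272, 0.2092]))
cup/saucer (array([0.6335, 0.2187]), 'rms', 0.0139, 'enc', 0.6311, 0.2148, 71.0, 436, 'med', array([0.6158, 0.2001]))
lid (array([0.4523, 0.2741]), 'rms', 0.002, 'enc', 0.4517, 0.2746, 8.0, 41, 'med', array([0.4518, 0.271 ]))
knobtop 0.14582029102755734
```

View pics/c7.png

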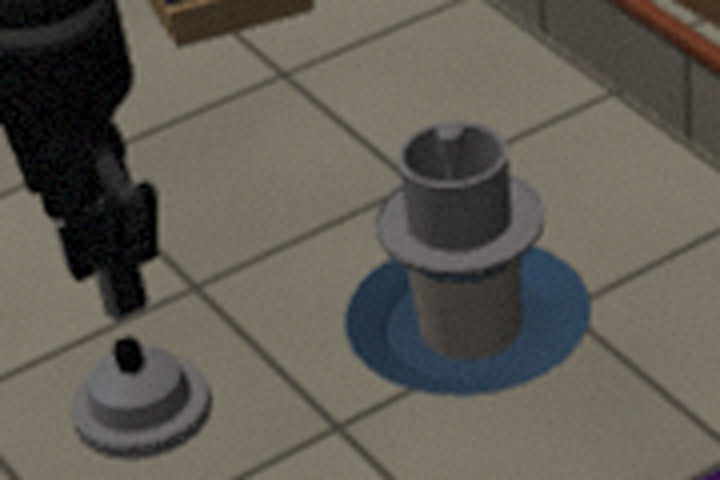

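The press stands centrally in the filter, and its knob shows at crop pixel (450,130). The gripper is above the lid's knob (128,353), so I'll grip it.

```bash
python3 -m jog '[{"ax":0,"ay":0,"az":0,"dx":0,"dy":0,"dz":0.25,"claw":35},{"ax":0,"ay":0,"az":0,"dx":0,"dy":0,"dz":0.4,"claw":35},{"ax":0,"ay":0,"az":0,"dx":0,"dy":0,"dz":0.3,"claw":35},{"ax":0,"ay":0,"az":0,"dx":0,"dy":0,"dz":0.2,"claw":35},{"ax":0,"ay":0,"az":0,"dx":0,"dy":0,"dz":0.1,"claw":35},{"ax":0,"ay":0,"az":0,"dx":0,"dy":0,"dz":0.05,"claw":35},{"ax":0,"ay":0,"az":0,"dx":0,"dy":0,"dz":0,"claw":35},{"ax":0,"ay":0,"az":0,"dx":0,"dy":0,"dz":0,"claw":35},{"ax":0,"ay":0,"az":0,"dx":0,"dy":0,"dz":0,"claw":35}]'
python3 -m jog '[{"ax":0,"ay":0,"az":0,"dx":0,"dy":0,"dz":0,"claw":30},{"ax":0,"ay":0,"az":0,"dx":0,"dy":0,"dz":0,"claw":26},{"ax":0,"ay":0,"az":0,"dx":0,"dy":0,"dz":0,"claw":22},{"ax":0,"ay":0,"az":0,"dx":0,"dy":0,"dz":0,"claw":18},{"ax":0,"ay":0,"az":0,"dx":0,"dy":0,"dz":0,"claw":14},{"ax":0,"ay":0,"az":0,"dx":0,"dy":0,"dz":0,"claw":8},{"ax":0,"ay":0,"az":0,"dx":0,"dy":0,"dz":0,"claw":8},{"ax":0,"ay":0,"az":0,"dx":0,"dy":0,"dz":0,"claw":8},{"ax":0,"ay":0,"az":0,"dx":0,"dy":0,"dz":0,"claw":8}]' 25
```

```text
time_s: 27.93
tcp_pos: [0.4504, 0.2757, 0.0344]
tcp_rot: [[-1.0, -0.0, 0.001], [-0.0, 1.0, 0.001], [-0.001, 0.001, -1.0]]
wrist_force: [-0.6, 0.0, -0.8]
width: 0.0352
grasp_force: 0.0
time_s: 28.68
tcp_pos: [0.4502, 0.2756, 0.0341]
tcp_rot: [[-1.0, -0.0, 0.0], [-0.0, 1.0, 0.0], [-0.0, 0.0, -1.0]]
wrist_force: [-1.0, 0.1, 5.5]
width: 0.0135
grasp_force: 24.5
```

```bash
python3 -m jog '[{"ax":0,"ay":0,"az":0,"dx":0,"dy":0,"dz":-0.3,"claw":8},{"ax":0,"ay":0,"az":0,"dx":0,"dy":0,"dz":-0.7,"claw":8},{"ax":0,"ay":0,"az":0,"dx":0,"dy":0,"dz":-0.9,"claw":8},{"ax":0,"ay":0,"az":0,"dx":0,"dy":0,"dz":-0.9,"claw":8},{"ax":0,"ay":0,"az":0,"dx":0,"dy":0,"dz":-0.8,"claw":8},{"ax":0,"ay":0,"az":0,"dx":0,"dy":0,"dz":-0.65,"claw":8},{"ax":0,"ay":0,"az":0,"dx":-0.3,"dy":-0.1,"dz":0,"claw":8},{"ax":0,"ay":0,"az":0,"dx":-0.6,"dy":-0.2,"dz":0,"claw":8},{"ax":0,"ay":0,"az":0,"dx":-0.8,"dy":-0.27,"dz":0,"claw":8},{"ax":0,"ay":0,"az":0,"dx":-0.8,"dy":-0.3,"dz":0,"claw":8},{"ax":0,"ay":0,"az":0,"dx":-0.8,"dy":-0.3,"dz":0,"claw":8},{"ax":0,"ay":0,"az":0,"dx":-0.6,"dy":-0.2,"dz":0,"claw":8},{"ax":0,"ay":0,"az":0,"dx":-0.4,"dy":-0.1,"dz":0,"claw":8},{"ax":0,"ay":0,"az":0,"dx":-0.17,"dy":-0.05,"dz":0,"claw":8},{"ax":0,"ay":0,"az":0,"dx":0,"dy":0,"dz":0,"claw":8},{"ax":0,"ay":0,"az":0,"dx":0,"dy":0,"dz":0,"claw":8},{"ax":0,"ay":0,"az":0,"dx":0,"dy":0,"dz":0,"claw":8},{"ax":0,"ay":0,"az":0,"dx":0,"dy":0,"dz":0,"claw":8},{"ax":0,"ay":0,"az":0,"dx":0,"dy":0,"dz":0,"claw":8}]'
python3 - <<'E'
from h import *
im,w=cloud("side"); a=im["pixels"][40:200,140:320,::-1]; cv2.imwrite("pics/c8.png",cv2.resize(a,(540,480),interpolation=2))
t=np.array(telemetry.read_state()["tcp_pos"]); print(t); z0=t[2]-.0341
print(fit(w,t[:2],z0-.004,z0+.012,.055,.038))
E
```

```text
time_s: 30.27
tcp_pos: [0.6279, 0.2155, 0.2041]
tcp_rot: [[-1.0, -0.002, -0.001], [-0.002, 1.0, 0.0], [0.001, 0.0, -1.0]]
wrist_force: [0.4, -0.2, -0.7]
width: 0.0139
grasp_force: 24.5
[0.62810855 0.21533118 0.20412658]
(array([0.6317, 0.2165]), 'rms', 0.0044, 'enc', 0.6289, 0.2116, 39.5, 337, 'med', array([0.6126, 0.1914]))
```

View pics/c8.png

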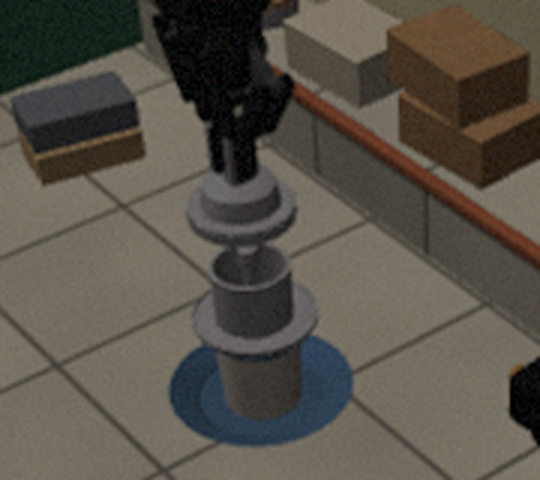

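The lid is level above the chamber (crop pixels 242,210 and 250,270). I'll lower it.

```bash
python3 -m jog '[{"ax":0,"ay":0,"az":0,"dx":-0.01,"dy":0,"dz":0.15,"claw":8},{"ax":0,"ay":0,"az":0,"dx":0,"dy":0,"dz":0.25,"claw":8},{"ax":0,"ay":0,"az":0,"dx":0,"dy":0,"dz":0.2,"claw":8},{"ax":0,"ay":0,"az":0,"dx":0,"dy":0,"dz":0.15,"claw":8},{"ax":0,"ay":0,"az":0,"dx":0,"dy":0,"dz":0.15,"claw":8},{"ax":0,"ay":0,"az":0,"dx":0,"dy":0,"dz":0,"claw":8},{"ax":0,"ay":0,"az":0,"dx":0,"dy":0,"dz":0,"claw":8},{"ax":0,"ay":0,"az":0,"dx":0,"dy":0,"dz":0,"claw":8},{"ax":0,"ay":0,"az":0,"dx":0,"dy":0,"dz":0,"claw":8},{"ax":0,"ay":0,"az":0,"dx":0,"dy":0,"dz":0,"claw":8}]'
```

```text
time_s: 31.15
tcp_pos: [0.6296, 0.2148, 0.1684]
tcp_rot: [[-1.0, -0.0, 0.001], [-0.0, 1.0, 0.0], [-0.001, 0.0, -1.0]]
wrist_force: [-0.1, -0.2, -1.3]
width: 0.0135
grasp_force: 24.5
```

Needs about 14 mm more.

```bash
python3 -m jog '[{"ax":0,"ay":0,"az":0,"dx":0.01,"dy":0,"dz":0.06,"claw":8},{"ax":0,"ay":0,"az":0,"dx":0,"dy":0,"dz":0.07,"claw":8},{"ax":0,"ay":0,"az":0,"dx":0,"dy":0,"dz":0.07,"claw":8},{"ax":0,"ay":0,"az":0,"dx":0,"dy":0,"dz":0.06,"claw":8},{"ax":0,"ay":0,"az":0,"dx":0,"dy":0,"dz":0.04,"claw":8},{"ax":0,"ay":0,"az":0,"dx":0,"dy":0,"dz":0.03,"claw":8},{"ax":0,"ay":0,"az":0,"dx":0,"dy":0,"dz":0.02,"claw":8},{"ax":0,"ay":0,"az":0,"dx":0,"dy":0,"dz":0,"claw":8},{"ax":0,"ay":0,"az":0,"dx":0,"dy":0,"dz":0,"claw":8},{"ax":0,"ay":0,"az":0,"dx":0,"dy":0,"dz":0,"claw":8}]'
```

```text
time_s: 31.98
tcp_pos: [0.629, 0.2147, 0.1544]
tcp_rot: [[-1.0, -0.0, 0.001], [-0.0, 1.0, 0.0], [-0.001, 0.0, -1.0]]
wrist_force: [-0.9, -1.5, 4.2]
width: 0.0139
grasp_force: 24.8
```

Contact at the expected height. Release, lift and retreat, then check.

```bash
python3 -m jog '[{"ax":0,"ay":0,"az":0,"dx":0,"dy":0,"dz":0,"claw":15},{"ax":0,"ay":0,"az":0,"dx":0,"dy":0,"dz":0,"claw":18},{"ax":0,"ay":0,"az":0,"dx":0,"dy":0,"dz":0,"claw":24},{"ax":0,"ay":0,"az":0,"dx":0,"dy":0,"dz":0,"claw":30},{"ax":0,"ay":0,"az":0,"dx":0,"dy":0,"dz":0,"claw":30},{"ax":0,"ay":0,"az":0,"dx":0,"dy":0,"dz":-0.2,"claw":30},{"ax":0,"ay":0,"az":0,"dx":0,"dy":0,"dz":-0.5,"claw":30},{"ax":0,"ay":0,"az":0,"dx":0,"dy":0,"dz":-0.7,"claw":30},{"ax":0,"ay":0,"az":0,"dx":0,"dy":0,"dz":-0.5,"claw":30},{"ax":0,"ay":0,"az":0,"dx":0.4,"dy":0,"dz":-0.2,"claw":30},{"ax":0,"ay":0,"az":0,"dx":0.8,"dy":0,"dz":0,"claw":30},{"ax":0,"ay":0,"az":0,"dx":0.8,"dy":0,"dz":0,"claw":30},{"ax":0,"ay":0,"az":0,"dx":0.8,"dy":0,"dz":0,"claw":30},{"ax":0,"ay":0,"az":0,"dx":0.4,"dy":0,"dz":0,"claw":30},{"ax":0,"ay":0,"az":0,"dx":0,"dy":0,"dz":0,"claw":30},{"ax":0,"ay":0,"az":0,"dx":0,"dy":0,"dz":0,"claw":30},{"ax":0,"ay":0,"az":0,"dx":0,"dy":0,"dz":0,"claw":30},{"ax":0,"ay":0,"az":0,"dx":0,"dy":0,"dz":0,"claw":30}]'
python3 - <<'E'
from h import *
for n in("top","side"):
    im,w=cloud(n)
    print("knob",fit(w,(.63,.2125),.160,.176,.02,.006)); print("skirt",fit(w,(.63,.2125),.122,.133,.045,.036))
    print("brim",fit(w,(.63,.2125),.078,.088,.055,.04)); print("saucer",fit(w,(.63,.214),.011,.018,.08,.069))
    p=w[:,:,:2]-[.63,.2125]; print("top",np.nanmax(np.where(np.hypot(p[...,0],p[...,1])<.015,w[...,2],np.nan)))
a=im["pixels"][60:210,130:310,::-1]; cv2.imwrite("pics/c9.png",cv2.resize(a,(720,600),interpolation=2))
E
```

```text
time_s: 33.48
tcp_pos: [0.5025, 0.2146, 0.2381]
tcp_rot: [[-1.0, 0.001, 0.001], [0.001, 1.0, 0.001], [-0.001, 0.001, -1.0]]
wrist_force: [-0.1, 0.0, 0.6]
width: 0.0299
grasp_force: 0.0
knob (array([0.6286, 0.2113]), 'rms', 0.002, 'enc', 0.6289, 0.2119, 7.3, 44, 'med', array([0.6289, 0.2112]))
skirt (array([0.6291, 0.2121]), 'rms', 0.0041, 'enc', 0.6291, 0.2118, 38.0, 392, 'med', array([0.6275, 0.2067]))
brim (array([0.6295, 0.2129]), 'rms', 0.0039, 'enc', 0.6294, 0.2116, 46.3, 357, 'med', array([0.6142, 0.1862]))
saucer (array([0.6298, 0.2146]), 'rms', 0.0064, 'enc', 0.6293, 0.2139, 70.7, 679, 'med', array([0.6216, 0.2088]))
top 0.1737939009410474
knob (array([0.6302, 0.2116]), 'rms', 0.0019, 'enc', 0.6304, 0.2116, 9.6, 50, 'med', array([0.6287, 0.2102]))
skirt (array([0.6313, 0.214 ]), 'rms', 0.004, 'enc', 0.63, 0.2104, 39.1, 313, 'med', array([0.6148, 0.1914]))
brim (array([0.633 , 0.2164]), 'rms', 0.0061, 'enc', 0.6294, 0.2129, 48.1, 461, 'med', array([0.6142, 0.1947]))
saucer (array([0.6338, 0.219 ]), 'rms', 0.0145, 'enc', 0.6319, 0.2155, 71.4, 456, 'med', array([0.6143, 0.2015]))
top 0.1710626469755404
```

View pics/c9.png

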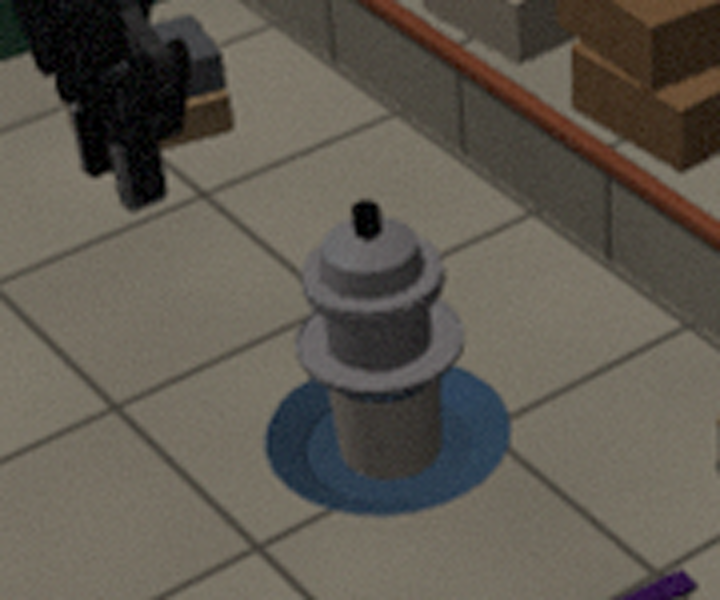

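The stack is complete, upright and central, with the lid knob at crop pixel (366,218) and a top height of about 0.171 m. The gripper is clear, so I'm handing it in.

```bash
python3 -c "
from workcell import order; print(order.finish_job())"
```

```text
the job is handed in; nothing more can be done
None
```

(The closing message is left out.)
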